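# Fit two stretcher plugs and hold the gauge on the toe plug

## Robot

A 6-joint arm with a two-finger parallel gripper is mounted at the origin on the work surface. World frame = base frame: x ahead of the robot, y to its left, z up, the work surface at z = 0. Lengths are in m, angles in rad, forces in N, time in s.
With the tool pointing down it reaches from about 0.225 to 0.875 m from the base axis. Payload 3.4 kg.
Tool frame: the origin (TCP) lies on the centre line of the jaws, within the pads' length; the fingertips stand 22 mm ahead of it and the grasp point (between the pads) lies 3 mm ahead of it; z points along the fingers, y is the line along which they close (so a half turn about z gives the same grasp; the last joint's range is limited). The gripper opens to 85 mm and grips with 20 to 120 N. Pads are 22 mm wide; open, the fingers measure 114 mm over their backs; the gripper's body (76 mm by 85 mm) begins 54 mm behind the grasp point. The pads swing forward as they close: fully open they stand 13 mm farther back than shut.
Start: joints at [1.215, 0.276, 1.505, -0, 1.361, -0.121], TCP at [0.134, 0.559, 0.219] pointing down, gripper open.
Joint ranges: [-2.89, 2.89], [-0.75, 2.08], [0.22, 2.7], [-1.18, 4.32], [0.11, 2.71], [-2.7, 2.7]. Speed limits (rad/s): [2.57, 2.57, 3.14, 3.14, 3.14, 3.14].

## Interface

Orientations are given as a unit quaternion [w, x, y, z].
In Python, from rig import readout, optics, ticket gives the robot as it stands. The module is installed in compiled form; this text tells all that it offers.
- The arm moves only by the shell command python3 -m handwheel 'ROWS' [OPENING] [FORCE]. ROWS is rows parted by semicolons, their numbers by spaces, 1 to 5 of them, each of 4 numbers: dx, dy, dz in m, then a turn about the tool's z in rad; each row shifts and turns the commanded pose from where the row before left it, along the tool's axes as they then stand; what a row does not reach is not made up. A row lasts 1/12 s, in which the tool goes at most 0.0417 m and 0.125 rad, less where a joint would pass 70% of its speed; a pose out of reach is approached as far as the arm can. OPENING is the finger opening in m, set as the command begins (- or left out keeps the last). The fingers move at their own pace and stop on an object; FORCE is the grip in N (left out, the last holds). Time passes only in rows, so rows that do not move let the fingers close. It prints the time, the measured TCP pose, the force, the opening and the grip force at its end.
- readout.get_state(): the state, without advancing time (a new reading comes with each control period).
- optics.get_image(name): name is "side" or "top"; returns a dict with "img" (480x640x3 uint8, red, green, blue), "camera_matrix" (3x3 intrinsics, pixels), "T" (4x4, takes a point from camera to world coordinates). Camera axes: x right, y down, z forward; pixel columns grow to the right and rows downward; lengths in m; the calibration is good to about 2 mm. A picture is of the moment at which its call begins. There is no depth.
- ticket.sign_off(): hands the job in; it is judged then, once.
The state is a dict: "clock": time; "qpos": joint angles; "qd": joint speeds; "effort": joint torques, N m; "position": TCP position; "ee_rot": TCP orientation; "contact_force": force on the tool from outside, world axes, zero at the start; "moment": the same for the moment, N m; "width": finger opening in m; "gripper_force": force on a finger pad.
Only numpy, scipy, OpenCV 4.12 (cv2) and the standard library are available. Lean on these libraries where they do the work, as an engineer would, in place of code of your own. Each camera call takes 0.05 s, during which the arm holds its last target. There are 200 camera calls.

## Task

Two broad-headed plugs and one slim-headed plug stand in the wooden rack on the aluminium tray: drop the two broad plugs one by one, peg down, into the two holes of the wooden shoe stretcher so that both heads sit fully home, and leave the slim plug and everything else on the ledge where it is. Then lift the plunger gauge out of its stand and hold it upright with its sprung tip on the brass centre dot of the plug nearest the stretcher's toe, pressing lightly so that the tip is pushed about half of its 14 mm travel into the gauge, never hard against its stop. Finish while still holding the gauge there: do not let go or put it down.

Things in the scene. Friction and masses are not known exactly. Their poses are not given: they have to be found in the camera images.
- plug_a: Broad plug: dark wood round head 30 mm diameter, 18 mm tall, on a steel peg 14 mm diameter, 24 mm long (foot tapered to 10 mm over the last 3 mm); 42 mm tall, about 30 g; brass dot 6 mm at the crown's centre. Origin: centre of the peg's foot, z up. Starts peg down in one of the rack's holes, head on the rack's top (33 mm above the ledge; origin at 9 mm)
- plug_b: Second broad plug, identical to plug_a; either plug may go in either hole
- plug_slim: Slim plug, to be left alone: like the broad plugs but its head is only 20 mm in diameter. Stands in another of the rack's holes; which plug is in which hole varies
- tray: Fixed aluminium tray 210 x 110 mm (own x, y), rim 14 mm high, with a pale wooden rack 170 x 46 mm across its middle, top 33 mm above the ledge, with three plug holes in a row along x at -55, 0 and +55 mm, 18 mm in diameter. Origin: centre of its underside, on the ledge
- stretcher: Fixed wooden shoe stretcher lying flat: forepart 45 mm high, 80 mm wide, its round toe reaching 110 mm along own -x; a steel rod joins it to the heel block and T-handle, reaching 230 mm along +x. Two plug holes 55 mm apart in the forepart's level top. Origin: under the midpoint between the holes, on the ledge; z up
- hole_toe (a point): Centre of the mouth of the hole nearer the toe, 45 mm above the ledge; 17 mm in diameter, 30 mm deep, vertical. A plug fully home has its head's underside on the top face: origin 24 mm below this point, crown 18 mm above it
- hole_heel (a point): Centre of the mouth of the hole nearer the heel block, 55 mm from hole_toe, same size
- gauge: Plunger gauge, about 0.13 kg. Origin: centre of the barrel's lower end, z up. Barrel 18 mm diameter z 0 to 50 mm, collar 34 mm diameter to 58, square grip 22 x 22 mm (faces square to own x and y) to 108, cap 16 mm diameter to 112. Sprung tip projects 24 mm below the barrel when free. Starts hanging in the stand by its collar, origin 35 mm above the ledge; clear of it when raised 76 mm
- gauge_foot (a point): Centre of the underside of the gauge's sprung tip (a steel disc 12 mm in diameter on a 6 mm rod); moves with the tip
- gauge_tip (a joint): How far the sprung tip is pushed into the gauge, m: 0 fully out, 0.014 hard against the stop. Spring: about 1 N to start it, then 0.4 N more for each mm (3.8 N at 7 mm)
- stand: Fixed grey block 60 x 60 mm, 85 mm high, with a vertical through hole 23 mm in diameter in which the gauge hangs by its collar. Origin: centre of its underside, on the ledge
- tin_large: Closed round metal tin 76 mm diameter, 26 mm high, to be left alone. Origin: centre of underside
- tin_small: Closed round metal tin 64 mm diameter, 22 mm high, to be left alone. Origin: centre of underside
- shoe_brush: Wide black shoe brush 165 x 50 x 54 mm (x long), bristles down, to be left alone. Origin: centre of underside
- welt_brush: Narrow pale wood welt brush about 145 x 20 mm (x long), 26 mm high, lying between tray and stretcher, to be left alone. Origin: on the ledge near its middle
- bottle: Chrome press-button dispenser bottle 68 mm diameter, 149 mm high, standing capped, to be left alone. Origin: centre of underside
There are look-alikes about, which are no part of the job. What is shaped like the gauge but orange or red is not meant. Leave any orange look-alike of the plug_b alone.

How it is judged:
By the outcome, as a careful person would: the job done as asked, in the order asked, and still so for the second after the job is handed in, while the arm keeps its last pose, push and grip.
It also fails if it takes over 72 s, if anything falls off the work surface, if the arm or the gripper's body presses on something with over 40 N, if the wrist force passes 120 N, or if a joint passes its speed limit or range.

## Working session

There is one attempt and no reset: what is moved stays moved. The work goes in short steps, Python scripts to look and compute and a shell command to move; the robot and the scene stay as the last step left them, time stands still between calls to the robot, and variables do not carry over. Pictures are saved under pics/ and viewed, at most 10 in all, crops included, and the job is handed in when it is done.

```bash
mkdir -p pics; cat > h.py <<'E'
import numpy as np, cv2
from rig import readout, optics, ticket
def shot(n,f):
    d=optics.get_image(n); cv2.imwrite(f'pics/{f}.png',cv2.cvtColor(d['img'],cv2.COLOR_RGB2BGR))
    np.savez(f'pics/{f}.npz',K=d['camera_matrix'],T=d['T']); return d
def ray(f,u,v):
    z=np.load(f'pics/{f}.npz'); K,T=z['K'],z['T']
    r=T[:3,:3]@np.linalg.solve(K,[u,v,1.]); return T[:3,3],r/np.linalg.norm(r)
def plane(f,u,v,z):
    o,r=ray(f,u,v); return o+r*(z-o[2])/r[2]
def tri(*obs):
    A=0;b=0
    for f,u,v in obs:
        o,r=ray(f,u,v); P=np.eye(3)-np.outer(r,r); A=A+P;b=b+P@o
    return np.linalg.solve(A,b)
def proj(f,p):
    z=np.load(f'pics/{f}.npz'); q=np.linalg.inv(z['T'])@np.append(p,1); q=z['K']@q[:3]; return q[:2]/q[2]
def crop(f,u,v,w,h,s,out):
    im=cv2.imread(f'pics/{f}.png')[v:v+h,u:u+w]; cv2.imwrite(f'pics/{out}.png',cv2.resize(im,None,fx=s,fy=s,interpolation=cv2.INTER_CUBIC))
E
python3 - <<'E'
from h import *
np.set_printoptions(precision=4,suppress=True)
for n in('top','side'):
    d=shot(n,n+'0'); print(n,d['T'],d['camera_matrix'])
print(readout.get_state())
E
```

```text
top [[ 0.0098 -0.9935  0.1135  0.433 ]
 [-0.9999 -0.0101 -0.0016  0.0526]
 [ 0.0027 -0.1134 -0.9935  1.0973]
 [ 0.      0.      0.      1.    ]] [[466.9878   0.     322.2848]
 [  0.     466.9878 240.0302]
 [  0.       0.       1.    ]]
side [[ 0.7701 -0.3558  0.5295 -0.0368]
 [-0.6378 -0.4481  0.6264 -0.6443]
 [ 0.0144 -0.8201 -0.572   0.6683]
 [ 0.      0.      0.      1.    ]] [[491.5313   0.     322.2142]
 [  0.     491.5313 229.3305]
 [  0.       0.       1.    ]]
{'clock': 0.1, 'qpos': array([ 1.215 ,  0.2765,  1.506 ,  0.    ,  1.3607, -0.121 ]), 'qd': array([ 0.0015, -0.002 , -0.003 , -0.0008, -0.0022, -0.0038]), 'effort': array([  0.0008, -41.7692, -24.6406,  -0.    ,   0.0058,   0.    ]), 'position': array([0.1336, 0.5588, 0.2185]), 'ee_rot': array([-0.0002,  0.1171,  0.9931, -0.0008]), 'contact_force': array([ 0.042 , -0.1847,  0.4146]), 'moment': array([-0.0215, -0.03  , -0.035 ]), 'gripper_force': 0.0, 'width': 0.08513424749149337}
```

View pics/top0.png

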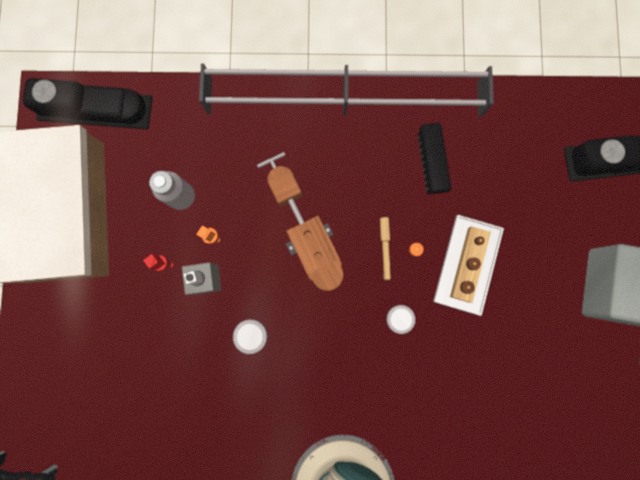

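View pics/side0.png

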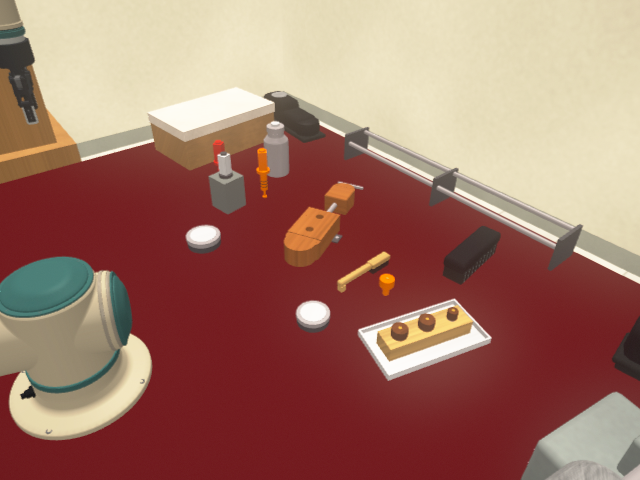

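Top view: the broad plugs are at (474,264) and (467,287), with the slim one at (479,240). An orange plug at (416,249) is a look-alike. The grey/white gauge sits in its stand at (195,277), with orange (208,235) and red (155,262) look-alikes. The stretcher holes are near (309,234) and (320,255). Side view: broad plugs at (400,331) and (427,322), slim (453,313), gauge (225,165). Next I'll take close crops.

```bash
python3 - <<'E'
from h import *
def c(f,u,v,w,h,s): return cv2.resize(cv2.imread(f'pics/{f}.png')[v:v+h,u:u+w],None,fx=s,fy=s,interpolation=cv2.INTER_CUBIC)
# 3 tiles, each 260 wide
a=np.hstack([c('top0',436,220,65,90,4),c('top0',285,210,65,90,4),c('top0',170,230,65,90,4)])
b=np.hstack([c('side0',380,290,100,75,4),c('side0',280,195,100,75,4)])
cv2.imwrite('pics/ct.png',a); cv2.imwrite('pics/cs.png',np.vstack([b,np.hstack([c('side0',195,135,100,75,4),np.zeros((300,400,3),np.uint8)])]))
E
```

```text
(no output)
```

View pics/ct.png

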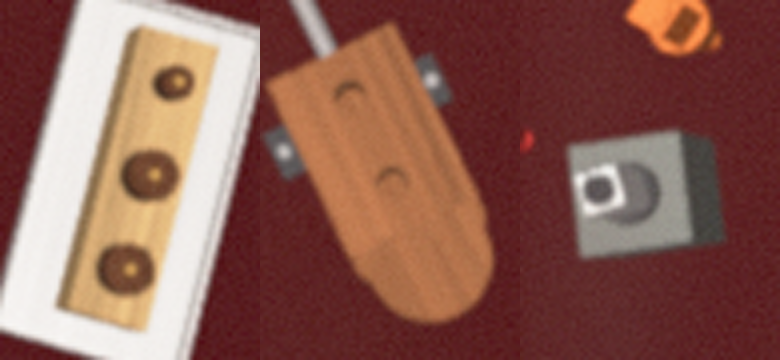

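View pics/cs.png

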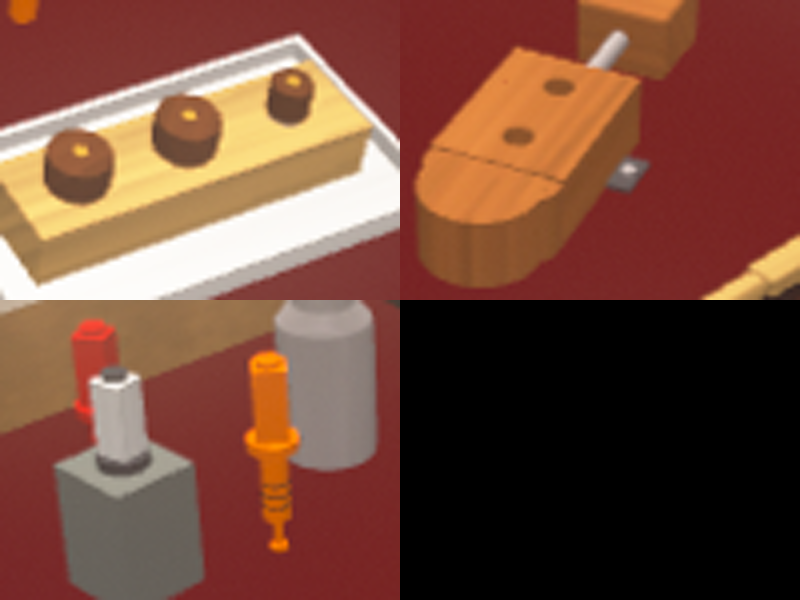

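The crops confirm it. Plug dots: top (474.6,263.1) and (468.1,286.9), side (427.1,318.6) and (399.9,327.6). Holes: top heel ≈(307,234) and toe ≈(317.6,255), side heel (319.1,216.4) and toe (309.4,228.6). Gauge cap: top (189.4,277.1), side (223.4,152.9). The gauge is white-grey, neither red nor orange.

```bash
python3 - <<'E'
from h import *
np.set_printoptions(precision=4,suppress=True)
t=lambda x,y,i:('top0',(x-260*i)/4-.375+[436,285,170][i],y/4-.375+[220,210,230][i])
o=[(380,290,0,0),(280,195,400,0),(195,135,0,300)]
s=lambda x,y,i:('side0',(x-o[i][2])/4-.375+o[i][0],(y-o[i][3])/4-.375+o[i][1])
def rep(n,a,b,z):
    p=tri(a,b); print(n,'tri',p,'resid px',proj(a[0],p)-a[1:],proj(b[0],p)-b[1:],'| top@z',plane(*a,z)[:2],'side@z',plane(*b,z)[:2])
rep('far broad',t(156,174,0),s(190,116,0),.051)
rep('near broad',t(130,269,0),s(81,152,0),.051)
rep('slim',t(178,83,0),s(292,80,0),.051)
rep('heel',t(349,97,1),s(558,87,1),.045)
rep('toe',t(392,182,1),s(519,136,1),.045)
rep('cap',t(599,190,2),s(115,373,2),.147)
q=[plane(*t(x,y,2),.143)[:2] for x,y in[(573,175),(615,165),(626,208),(585,217)]]
q=np.array(q);print('grip sq',q,q.mean(0))
for i in range(4): d=q[(i+1)%4]-q[i];print(np.hypot(*d),np.degrees(np.arctan2(d[1],d[0]))%90)
q=np.array([plane(*t(x,y,2),.085)[:2] for x,y in[(569,146),(685,130),(695,243),(583,258)]]);print('stand',q.mean(0))
for i in range(4): d=q[(i+1)%4]-q[i];print(np.hypot(*d),np.degrees(np.arctan2(d[1],d[0]))%90)
q=np.array([plane(*t(x,y,0),.033)[:2] for x,y in[(140,26),(217,47),(146,331),(68,307)]]);print('rack',q.mean(0))
for i in range(4): d=q[(i+1)%4]-q[i];print(np.hypot(*d),np.degrees(np.arctan2(d[1],d[0]))%90)
E
```

```text
far broad tri [ 0.5042 -0.2921  0.0504] resid px [ 0.1795 -0.1835] [-0.3253  0.048 ] | top@z [ 0.5037 -0.2915] side@z [ 0.5042 -0.2927]
near broad tri [ 0.4512 -0.2764  0.05  ] resid px [ 0.2553 -0.2792] [-0.4887  0.0631] | top@z [ 0.4505 -0.2755] side@z [ 0.4511 -0.2775]
slim tri [ 0.5561 -0.3062  0.051 ] resid px [ 0.3688 -0.3558] [-0.6375  0.1043] | top@z [ 0.5553 -0.3053] side@z [ 0.5572 -0.3067]
heel tri [0.5681 0.0853 0.0435] resid px [ 0.353  -0.4676] [-0.5751  0.0498] | top@z [0.5668 0.086 ] side@z [0.5678 0.0829]
toe tri [0.5198 0.0604 0.0435] resid px [ 0.3198 -0.4332] [-0.546   0.0411] | top@z [0.5187 0.0611] side@z [0.5196 0.0581]
cap tri [0.4643 0.3194 0.1459] resid px [ 0.3992 -0.5861] [-0.6034 -0.0297] | top@z [0.463  0.3199] side@z [0.4642 0.3163]
grip sq [[0.4707 0.3345]
 [0.476  0.3134]
 [0.4542 0.3069]
 [0.4494 0.3275]] [0.4625 0.3206]
0.021830606802722162 14.05446545562181
0.022730637711481594 16.58539918481398
0.021182863131853177 12.992110039796728
0.022377019068374568 18.296286719681504
stand [0.463  0.3189]
0.06314202641312472 8.467939062343433
0.06131481160805658 7.144156134945064
0.060526866090371105 8.17885865997026
0.061004857805748755 9.594504064777361
rack [ 0.5034 -0.29  ]
0.045551370900580784 75.04937964948637
0.16857696317968354 74.45145958486475
0.04573163360781683 73.42989451224392
0.1672863676715903 74.39135943716485
```

```bash
cat >> h.py <<'E'
from scipy.spatial.transform import Rotation as R
np.set_printoptions(precision=4,suppress=True)
def rot():
    q=readout.get_state()['ee_rot']; return R.from_quat([q[1],q[2],q[3],q[0]]).as_matrix()
def to(*p):
    s=readout.get_state(); M=rot(); d=M.T@(np.array(p)-s['position'])
    print('t',round(s['clock'],2),'pos',s['position'],'delta',d,'dist',np.linalg.norm(d).round(4),'y-angle',np.degrees(np.arctan2(M[1,1],M[0,1])).round(2),'tilt',M[2,2].round(5),'F',s['contact_force'],'w',round(s['width'],4),'g',s['gripper_force'])
E
H="python3 -m handwheel"
$H '-.023 -.0335 0 0;-.023 -.0335 0 0;-.023 -.0335 0 0;-.023 -.0335 0 0;-.023 -.0335 0 0' 0.05 40
$H '-.023 -.0335 0 0;-.023 -.0335 0 0;-.023 -.0335 0 0;-.023 -.0335 0 0;-.023 -.0335 0 0'
$H '-.023 -.0335 0 0;-.023 -.0335 0 0;-.023 -.0335 0 0;-.023 -.0335 0 0;-.023 -.0335 0 0'
$H '-.023 -.0335 0 0;-.023 -.0335 0 0;-.023 -.0335 0 0;-.023 -.0335 0 0;-.023 -.0335 0 0'
python3 -c "from h import *; to(.4510,-.2762,.1)"
```

```text
clock: 0.52
position: [0.2066, 0.3676, 0.2188]
ee_rot: [-0.0, 0.117, 0.993, -0.0]
contact_force: [1.6, -0.2, 0.6]
width: 0.0505
gripper_force: 0.0
clock: 0.93
position: [0.2793, 0.1781, 0.2192]
ee_rot: [0.0, 0.117, 0.993, 0.0]
contact_force: [0.5, -0.2, 0.9]
width: 0.05
gripper_force: 0.0
clock: 1.35
position: [0.3522, -0.0117, 0.2193]
ee_rot: [0.0, 0.117, 0.993, 0.0]
contact_force: [1.4, 0.9, -1.1]
width: 0.05
gripper_force: 0.0
clock: 1.77
position: [0.4252, -0.2014, 0.2189]
ee_rot: [-0.0, 0.118, 0.993, 0.0]
contact_force: [0.9, -0.5, 0.5]
width: 0.0501
gripper_force: 0.0
t 1.77 pos [ 0.4252 -0.2014  0.2189] delta [-0.0426 -0.0668  0.1189] dist 0.1429 y-angle 76.49 tilt -1.0 F [ 0.934  -0.4593  0.4919] w 0.0501 g 0.0
```

```bash
H="python3 -m handwheel"
$H '-.0215 -.0335 0 0;-.021 -.0333 0 0;0 0 .04 0;0 0 .04 0;0 0 .039 0' >/dev/null
$H '0 0 .02 0;0 0 0 0;0 0 0 0' >/dev/null
python3 - <<'E'
from h import *
to(.4510,-.2762,.059)
shot('top','top1');shot('side','side1')
def c(f,u,v,w,h,s): return cv2.resize(cv2.imread(f'pics/{f}.png')[v:v+h,u:u+w],None,fx=s,fy=s,interpolation=cv2.INTER_CUBIC)
cv2.imwrite('pics/v1.png',np.hstack([c('top1',420,230,100,100,4),c('side1',350,270,100,100,4)]))
E
```

```text
t 2.43 pos [ 0.4504 -0.2737  0.0793] delta [-0.0012 -0.0023  0.0203] dist 0.0205 y-angle 76.54 tilt -1.0 F [0.7611 0.1329 0.4385] w 0.0498 g 0.0
```

View pics/v1.png

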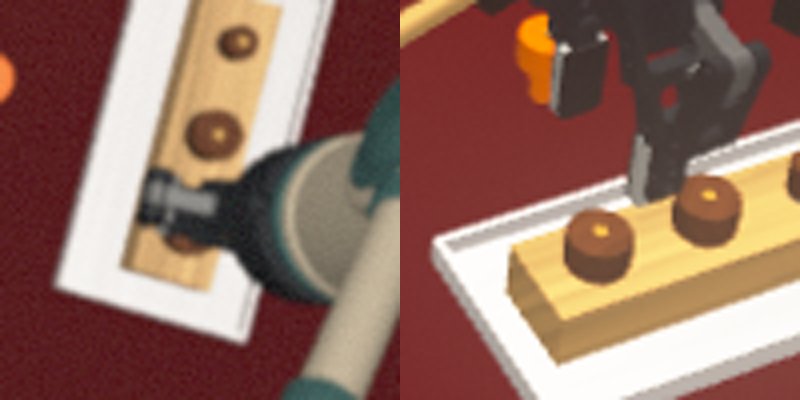

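Top view: the gripper hangs over the near plug. Side view: the fingertips are at crop (578,110) and (655,200), well above the near plug's dot at (600,230). I'll check that against the calibration.

```bash
python3 - <<'E'
from h import *
s=readout.get_state();M=rot();p=s['position']
for k in(.0,.011,.022):
  for w in(-.025,.025):
    for x in(-.011,.011):
      q=(proj('side1',p+M@[x,w,k])-[350,270])*4+[401.5,1.5]; qt=(proj('top1',p+M@[x,w,k])-[420,230])*4; print(k,w,x,q,qt)
print((proj('side1',[.451,-.2762,.051])-[350,270])*4+[401.5,1.5])
E
```

```text
0.0 -0.025 -0.011 [662.7082 206.462 ] [258.846  214.8361]
0.0 -0.025 0.011 [618.1489 223.3142] [250.5253 254.491 ]
0.0 0.025 -0.011 [595.4623 130.5903] [168.5868 192.4407]
0.0 0.025 0.011 [552.1996 145.9765] [160.065  231.9919]
0.011 -0.025 -0.011 [659.5445 225.3209] [251.8878 215.1985]
0.011 -0.025 0.011 [615.3    242.2306] [243.6401 254.4296]
0.011 0.025 -0.011 [592.9297 149.1991] [162.6008 193.0417]
0.011 0.025 0.011 [549.9645 164.6487] [154.1562 232.1712]
0.022 -0.025 -0.011 [656.4292 243.8918] [245.0767 215.5533]
0.022 -0.025 0.011 [612.495  260.8552] [236.9007 254.3694]
0.022 0.025 -0.011 [590.4342 167.5357] [156.7411 193.63  ]
0.022 0.025 0.011 [547.7624 183.0453] [148.3724 232.3467]
[598.5962 230.467 ]
```

```bash
python3 - <<'E'
from h import *
print(readout.get_state()['clock'],readout.get_state()['position'])
shot('side','side2');shot('top','top2')
for n in('side','top'):
    a,b,c=[cv2.imread(f'pics/{n}{i}.png').astype(int) for i in(0,1,2)]
    d=np.abs(b-c).max(2)>60; ys,xs=np.nonzero(d); print(n,'changed px',d.sum(), (xs.min(),xs.max(),ys.min(),ys.max()) if d.sum() else '')
    z=np.load(f'pics/{n}0.npz');z1=np.load(f'pics/{n}2.npz');print('cam moved',np.abs(z['T']-z1['T']).max())
a=cv2.imread('pics/side2.png')[230:380,330:530]
cv2.imwrite('pics/v2.png',cv2.resize(a,None,fx=4,fy=4,interpolation=cv2.INTER_CUBIC))
print(readout.get_state()['clock'],readout.get_state()['position'])
E
```

```text
2.5333 [ 0.4523 -0.2751  0.0818]
side changed px 28 (np.int64(330), np.int64(426), np.int64(48), np.int64(320))
cam moved 0.0
top changed px 206 (np.int64(350), np.int64(586), np.int64(271), np.int64(479))
cam moved 0.0
2.6333 [ 0.4525 -0.2752  0.0824]
```

View pics/v2.png

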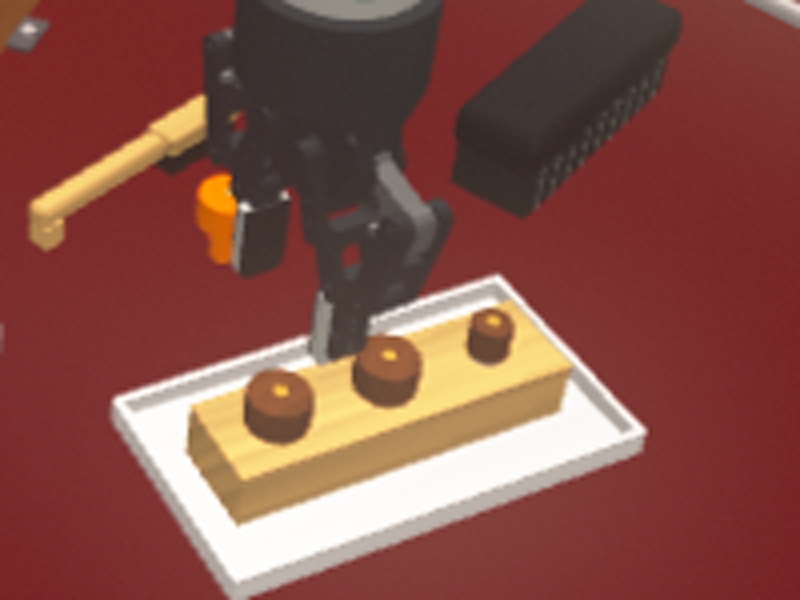

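Side crop: near plug dot at (281,391), fingertips at (260,270) and (340,358). They look higher than predicted, so I'll overlay the predicted tips on both views.

```bash
python3 - <<'E'
from h import *
s=readout.get_state();M=rot();p=s['position']; out=[]
for f,u,v in(('top2',435,250),('side2',375,275)):
    im=cv2.resize(cv2.imread(f'pics/{f}.png')[v:v+66,u:u+66],None,fx=6,fy=6,interpolation=cv2.INTER_CUBIC)
    for k,col in((.022,(0,255,0)),(-.01,(255,255,0))):
        for w in(-.025,.025):
            a,b=[tuple(((proj(f,p+M@[x,w,k])-[u,v]+.5)*6).astype(int)) for x in(-.011,.011)]; cv2.line(im,tuple(map(int,a)),tuple(map(int,b)),col,1)
    out.append(im)
cv2.imwrite('pics/v3.png',np.hstack(out))
E
```

```text
(no output)
```

View pics/v3.png

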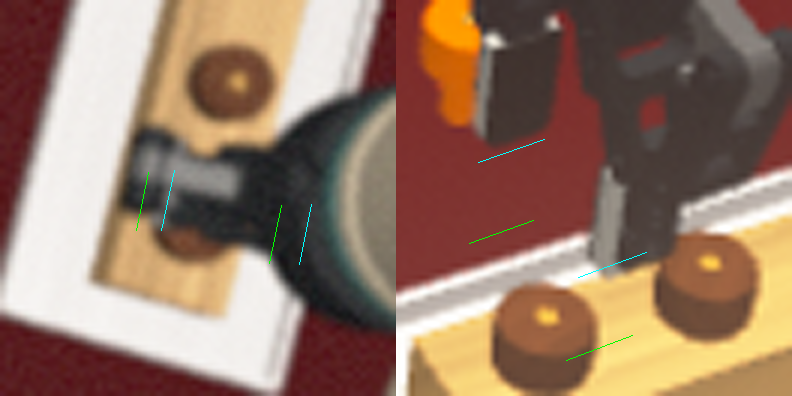

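```bash
python3 -m handwheel '0 0 0 0;0 0 0 0;0 0 0 0'; python3 - <<'E'
from h import *
s=readout.get_state(); print(s)
to(.451,-.2762,.059)
shot('side','side3');shot('top','top3')
for n in('side','top'):
    b,c=[cv2.imread(f'pics/{n}{i}.png').astype(int) for i in(2,3)]
    print(n,(np.abs(b-c).max(2)>60).sum())
# mid of fingertips from side2 6x crop: left tip (510,140), right (632,268)
m=('side2',375+(571-396)/6-.5,275+204/6-.5)
mt=('top2',435+140/6-.5,250+172/6-.5)
for z in(.05,.06,.07,.08,.09,.1): print(z,plane(*m,z))
E
```

```text
clock: 2.88
position: [0.4515, -0.2745, 0.0812]
ee_rot: [0.001, 0.117, 0.993, -0.0]
contact_force: [-0.5, 0.1, 0.3]
width: 0.0505
gripper_force: 0.0
{'clock': 2.8833, 'qpos': array([-0.678 ,  0.3227,  1.8127,  0.0001,  1.0045, -2.0142]), 'qd': array([ 0.0005,  0.0052,  0.0052,  0.0011, -0.0011, -0.0016]), 'effort': array([  0.0013, -39.8723, -20.0278,   0.0003,  -0.0152,   0.    ]), 'position': array([ 0.4515, -0.2745,  0.0812]), 'ee_rot': array([ 0.0008,  0.1171,  0.9931, -0.0004]), 'contact_force': array([-0.4645,  0.094 ,  0.3249]), 'moment': array([-0.0183,  0.0121, -0.0493]), 'gripper_force': 0.0, 'width': 0.05049569076432154}
t 2.88 pos [ 0.4515 -0.2745  0.0812] delta [ 0.0001 -0.0018  0.0222] dist 0.0222 y-angle 76.55 tilt -1.0 F [-0.4645  0.094   0.3249] w 0.0505 g 0.0
side 46
top 14
0.05 [ 0.4917 -0.2491  0.05  ]
0.06 [ 0.4831 -0.2555  0.06  ]
0.07 [ 0.4746 -0.2619  0.07  ]
0.08 [ 0.466  -0.2682  0.08  ]
0.09 [ 0.4575 -0.2746  0.09  ]
0.1 [ 0.4489 -0.281   0.1   ]
```

```bash
python3 - <<'E'
from h import *
M=R.from_quat([.1171,.9931,0,0]).as_matrix(); p=np.array([.1336,.5588,.2185])
for w in(-.0425,.0425): print(w,[proj(f,p+M@[0,w,k]) for f in('side0','top0') for k in(.022,.0,-.01)])
print(proj('side0',[0,0,0]),proj('top0',[0,0,0]))
a=cv2.resize(cv2.imread('pics/side0.png')[60:140,0:80],None,fx=5,fy=5,interpolation=cv2.INTER_CUBIC)
b=cv2.resize(cv2.imread('pics/top0.png')[400:480,0:80],None,fx=5,fy=5,interpolation=cv2.INTER_CUBIC)
for im,f,u,v in((a,'side0',0,60),(b,'top0',0,400)):
  for w in(-.0425,.0425):
    for k,c in((.022,(0,255,0)),(-.01,(255,255,0))):
        q=[tuple(int(t) for t in (proj(f,p+M@[x,w,k])-[u,v]+.5)*5) for x in(-.011,.011)]; cv2.line(im,q[0],q[1],c,1)
cv2.imwrite('pics/v4.png',np.hstack([a,b]))
E
```

```text
-0.0425 [array([ 38.8663, 142.6972]), array([ 35.6796, 133.3908]), array([ 34.2063, 129.0879]), array([ 66.619, 460.041]), array([ 59.9779, 464.3927]), array([ 56.8432, 466.4467])]
0.0425 [array([ 38.1737, 128.4827]), array([ 35.1546, 119.53  ]), array([ 33.7599, 115.3945]), array([ 22.5264, 448.4005]), array([ 14.7538, 452.4381]), array([ 11.0854, 454.3438])]
[ 82.8698 379.6097] [342.6254 489.0383]
```

View pics/v4.png

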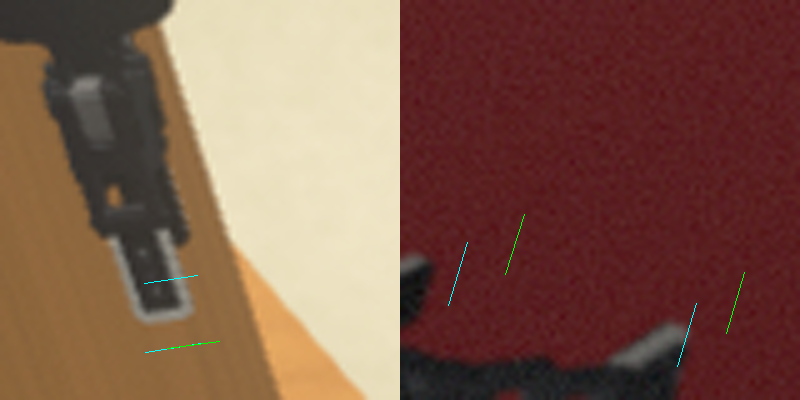

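View: predicted tip lines versus the actual tips at (165,318) and (680,330). The rendered tips sit about 25–30 mm further back than the stated frame predicts. I'll lower carefully and check with silhouettes and force.

```bash
H="python3 -m handwheel"
$H '0 -.0015 .005 0;0 0 .005 0;0 0 .005 0;0 0 .004 0;0 0 0 0' |grep -E 'posi|force'
$H '0 0 0 0;0 0 0 0;0 0 0 0' |grep -E 'posi|force'
cat >> h.py <<'E'
def sil(n,f,u,v,w,h):
    a=cv2.imread(f'pics/{n}0.png').astype(int); shot(n,f); b=cv2.imread(f'pics/{f}.png').astype(int)
    m=(np.abs(a-b).max(2)>45); 
    for r in range(v,v+h): print(r,''.join('#' if m[r,c] else '.' for c in range(u,u+w)))
E
python3 - <<'E'
from h import *
to(.451,-.2762,.059)
sil('side','side4',375,285,70,50)
M=rot();p=readout.get_state()['position']
print([proj('side4',p+M@[0,w,.022]) for w in(-.025,.025)])
E
```

```text
position: [0.4499, -0.2751, 0.0599]
contact_force: [-0.0, 0.3, -0.1]
gripper_force: 0.0
position: [0.4509, -0.2758, 0.0614]
contact_force: [-0.1, 0.5, 0.1]
gripper_force: 0.0
t 3.65 pos [ 0.4509 -0.2758  0.0614] delta [-0.0002 -0.0004  0.0024] dist 0.0025 y-angle 76.55 tilt -1.0 F [-0.1031  0.5423  0.1403] w 0.0496 g 0.0
285 ...........####################################.######................
286 ...........###############.############################...............
287 ...........############....#####################.######...............
288 ...........###############..###################...######..............
289 ............###########.##...##################...#######.............
290 .............###.#########...###################...#######............
291 ............##############...###################....######............
292 ............##############...###########....####.....#######..........
293 ............#############....#######.......#####.....########.###.....
294 ............#############....######.....#.##..##......#######.###.....
295 ............###########
[... 2331 characters left out ...]
..#############..........................
327 ...............................#############..........................
328 ...............................###########............................
329 ................................#######...............................
330 .................................##...................................
331 ......................................................................
332 ......................................................................
333 ......................................................................
334 ......................................................................
[array([406.6216, 341.7819]), array([390.5527, 322.3374])]
```

```bash
H="python3 -m handwheel"
$H '0 0 0 0;0 0 0 0;0 0 0 0;0 0 0 0;0 0 0 0' 0.024 20 |grep -E 'clock|posi|force|width'
python3 - <<'E'
from h import *
sil('side','side5',375,300,70,40)
M=rot();p=readout.get_state()['position']
print(p,[proj('side5',p+M@[0,w,.022]) for w in(-.012,.012)])
E
```

```text
clock: 4.12
position: [0.4507, -0.2757, 0.0613]
contact_force: [-1.1, 1.0, -0.3]
width: 0.024
gripper_force: 0.0
300 .................###################...###############......###.......
301 .................##################....################.....##........
302 .................##################.....###############....##.........
303 ................##.#################.....##############...##..........
304 ................####################....##############...##...........
305 ................####################...##############.####............
306 ................####################..####################............
307 ................#########################################.............
308 ................############.##########################...............
309 ................###########.##########################................
310 ................#.#########.#########################.................
311 ................#.#########.########################..................
312 ................#########...###.###################...................
313 ........
[... 1397 characters left out ...]
...............
332 ......................................................................
333 ......................................................................
334 ......................................................................
335 ......................................................................
336 ......................................................................
337 ......................................................................
338 ......................................................................
339 ......................................................................
[ 0.4507 -0.2757  0.0613] [array([402.1381, 336.6475]), array([394.4332, 327.3142])]
```

```bash
python3 - <<'E'
from h import *
M=R.from_quat([.1171,.9931,0,0]).as_matrix(); p=np.array([.1336,.5588,.2185])
a=('side0',32.5,123);b=('top0',56,469)
q=tri(a,b);print(q,M.T@(q-p),proj('side0',q)-a[1:],proj('top0',q)-b[1:])
# now: shut tips
s=readout.get_state();p=s['position'];print(p)
for z in(.06,.065,.07,.075,.08): print(plane('side5',399.5,319.,z)-p)
sil('top','top5',440,255,60,45)
M=rot()
for k in(.022,-.01): print([proj('top5',p+M@[x,w,k]) for w in(-.012,.012) for x in (-.011,.011)])
E
```

```text
[0.1242 0.5106 0.2443] [-0.0021 -0.049  -0.0258] [0.4607 0.1285] [-0.302   0.5252]
[ 0.4507 -0.2757  0.0613]
[ 0.0077  0.0072 -0.0013]
[0.0036 0.0041 0.0037]
[-0.0004  0.001   0.0087]
[-0.0045 -0.0021  0.0137]
[-0.0086 -0.0052  0.0187]
255 ............................................................
256 ............................................................
257 ............................................................
258 ............................................................
259 ............................................................
260 ............................................................
261 ............................................................
262 ............................................................
263 ............................................................
264 ............................................................
265 ..........................................................##
266 ...................................................####.####
267 ..............................................##############
268 ...............
[... 1594 characters left out ...]
###########
293 ..................................##########################
294 ....................................########################
295 ....................................########################
296 .....................................##########...##########
297 ......................................#########...##########
298 .......................................########...##########
299 .......................................########.....########
[array([472.78  , 283.4059]), array([470.7638, 292.9182]), array([462.3899, 280.8226]), array([460.3508, 290.3236])]
[array([477.4992, 283.0973]), array([475.4314, 292.9053]), array([466.7835, 280.434 ]), array([464.6914, 290.2299])]
```

```bash
H="python3 -m handwheel"
g(){ grep -E 'posi|contact|width' | tr '\n' ' '; echo; }
$H '0 0 0 0;0 0 0 0;0 0 0 0;0 0 .002 0;0 0 .002 0' 0.0 20 |g
$H '0 0 .002 0;0 0 .001 0;0 0 0 0'|g
python3 - <<'E'
from h import *
sil('side','side6',375,300,60,32)
to(.451,-.2762,.0)
E
```

```text
position: [0.4508, -0.2757, 0.0572] contact_force: [-0.5, -0.1, 0.3] width: -0.0 
position: [0.4505, -0.2755, 0.0538] contact_force: [-0.2, -0.5, -0.8] width: -0.0001 
300 ...................#####################...##.....#####.....
301 ...................###############.#####.####.....######...#
302 ...................#############.....###..#........#########
303 ....................##.########........#...####....######.##
304 .....................##.#######...........######..#..##..###
305 ....................############.....##############....#####
306 .....................##.####################################
307 ....................##..#################################...
308 ....................##.#.#############################......
309 ....................##.#.###########################........
310 ....................##.##..######################...........
311 ....................##.#######################..............
312 ....................##.####################.................
313 ...................###.#################....................
314 ..................
[... 592 characters left out ...]
.#####.............................
324 .......................###..................................
325 ............................................................
326 ............................................................
327 ............................................................
328 ............................................................
329 ............................................................
330 ............................................................
331 ............................................................
t 4.93 pos [ 0.4506 -0.2755  0.054 ] delta [-0.0006 -0.0006  0.054 ] dist 0.054 y-angle 76.55 tilt -1.0 F [1.5414 0.1352 1.2557] w -0.0002 g 0.0
```

```bash
H="python3 -m handwheel"
g(){ grep -E 'posi|contact' | tr '\n' ' '; echo; }
$H '0 0 .002 0;0 0 .002 0;0 0 .002 0;0 0 0 0'|g
$H '0 0 .001 0;0 0 .001 0;0 0 0 0'|g
$H '0 0 .001 0;0 0 .001 0;0 0 0 0'|g
$H '0 0 .001 0;0 0 .001 0;0 0 0 0'|g
```

```text
position: [0.4504, -0.2755, 0.0478] contact_force: [-0.5, 0.1, -0.0] 
position: [0.4507, -0.2756, 0.0461] contact_force: [-0.6, -0.2, 0.1] 
position: [0.4507, -0.2756, 0.0441] contact_force: [-0.1, 0.0, 0.6] 
position: [0.4506, -0.2756, 0.0421] contact_force: [1.2, 0.2, -0.1]
```

```bash
H="python3 -m handwheel"
g(){ grep -E 'posi|contact' | tr '\n' ' '; echo; }
$H '0 0 .001 0;0 0 .001 0;0 0 0 0'|g
$H '0 0 .001 0;0 0 0 0'|g
$H '0 0 .001 0;0 0 0 0'|g
python3 - <<'E'
from h import *
sil('side','side7',375,305,60,32)
to(.451,-.2762,.0)
E
```

```text
position: [0.4506, -0.2756, 0.04] contact_force: [0.1, 0.2, -0.0] 
position: [0.4507, -0.2756, 0.0391] contact_force: [0.0, -0.1, -0.6] 
position: [0.4508, -0.2757, 0.0391] contact_force: [-1.4, 1.6, 5.9] 
305 ..................######################........#####...##..
306 ..................######################........###...#####.
307 ..................#####################...##.......########.
308 ..................##############...####.####..##############
309 ...................############......##..#.#################
310 .......................########.......######################
311 ....................###########.....########################
312 ...................#########################################
313 ....................######################################..
314 ....................#################################.......
315 ...................##...###########################.........
316 ...................###.##########################...........
317 ....................##########################..............
318 ..................######.###################.
[... 644 characters left out ...]
.....................
329 .....................###.#####..............................
330 ......................###.#.................................
331 ............................................................
332 ............................................................
333 ............................................................
334 ............................................................
335 ............................................................
336 ............................................................
t 6.65 pos [ 0.4508 -0.2757  0.0391] delta [-0.0003 -0.0004  0.0391] dist 0.0391 y-angle 76.55 tilt -1.0 F [-1.2442  0.9164  6.3125] w 0.0 g 2.878582924604416
```

```bash
python3 - <<'E'
from h import *
M=rot();p=readout.get_state()['position']
for x in(-.011,.011):
  for w in(-.011,.011): print(x,w,proj('side7',p+M@[x,w,-.012]))
for n,(u,v) in dict(low=(400,330),left=(393.5,326),right=(409,324)).items(): print(n,M.T@(plane('side7',u,v,.051)-p))
a=cv2.imread('pics/side7.png')[290:350,370:430]
cv2.imwrite('pics/v5.png',cv2.resize(a,None,fx=8,fy=8,interpolation=cv2.INTER_CUBIC))
E
```

```text
-0.011 -0.011 [407.964  329.3573]
-0.011 0.011 [400.7618 320.907 ]
0.011 -0.011 [397.1134 333.4893]
0.011 0.011 [390.0488 324.8792]
low [ 0.0021 -0.0063 -0.0119]
left [ 0.007   0.0063 -0.0119]
right [-0.0198 -0.0013 -0.0119]
```

View pics/v5.png

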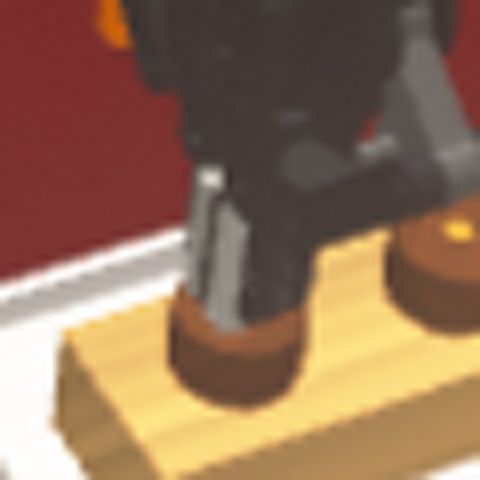

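The fingertips rest on the near plug's crown: low corner at (235,332), right corner (303,308). So xy agrees with the cameras within about 2 mm, and the shut tips are 12 mm behind the reported TCP. I'll use that measured offset from here on. Next, grasp the near plug.

```bash
H="python3 -m handwheel"
g(){ grep -E 'clock|posi|contact|width|gripper' | tr '\n' ' '; echo; }
$H '0 0 -.03 0;0 0 0 0;0 0 0 0' 0.05 20|g
$H '0 0 .03 0;0 0 .01 0;0 0 .003 0;0 0 0 0;0 0 0 0'|g
python3 - <<'E'
from h import *
to(.4510,-.2762,.0245)
E
```

```text
clock: 6.9 position: [0.4519, -0.2766, 0.0697] contact_force: [0.1, -0.2, -0.7] width: 0.0361 gripper_force: 0.0 
clock: 7.32 position: [0.4507, -0.2756, 0.025] contact_force: [-0.1, -0.7, 0.2] width: 0.05 gripper_force: 0.0 
t 7.32 pos [ 0.4507 -0.2756  0.025 ] delta [-0.0005 -0.0005  0.0005] dist 0.0009 y-angle 76.54 tilt -1.0 F [-0.0588 -0.7117  0.225 ] w 0.05 g 0.0
```

```bash
H="python3 -m handwheel"
g(){ grep -E 'clock|posi|contact|width|gripper' | tr '\n' ' '; echo; }
$H '0 0 0 0;0 0 0 0;0 0 0 0;0 0 0 0' 0.02 40|g
$H '0 0 -.01 0;0 0 -.02 0;0 0 -.03 0;0 0 -.03 0;0 0 0 0' |g
python3 - <<'E'
from h import *
to(.5193,.0600,.115)
E
```

```text
clock: 7.65 position: [0.4514, -0.2762, 0.0262] contact_force: [-0.4, -0.1, 4.4] width: 0.0281 gripper_force: 39.4 
clock: 8.07 position: [0.454, -0.2782, 0.1214] contact_force: [0.2, -0.6, -0.0] width: 0.0281 gripper_force: 39.7 
t 8.07 pos [ 0.454  -0.2782  0.1214] delta [0.0152 0.3441 0.0046] dist 0.3445 y-angle 76.55 tilt -0.99993 F [ 0.2053 -0.5859 -0.0191] w 0.0281 g 39.67707395553589
```

```bash
python3 - <<'E'
from h import *
d=shot('side','side8')
im=cv2.imread('pics/side8.png'); a=cv2.imread('pics/side0.png')
p=readout.get_state()['position']
f=[.454,-.2782]
for z in(.147,.129,.105): print(z,proj('side8',[*f,z]))
u,v=[int(t) for t in proj('side8',[*f,.125])]
hsv=cv2.cvtColor(im,cv2.COLOR_BGR2HSV).astype(int); df=np.abs(im.astype(int)-a).max(2)>25
for r in range(v-20,v+26):
    s=''
    for c in range(u-26,u+26):
        h,S,V=hsv[r,c]
        s+='.' if not df[r,c] else ('o' if S>80 and (h<20 or h>170) else ('#' if V<90 else '+'))
    print(r,s)
print(u-26)
E
```

```text
0.147 [407.7172 284.778 ]
0.129 [406.4538 293.1578]
0.105 [404.819 304.   ]
274 ................+++o#########oo######o.o############
275 ................+++#######o##oo#####################
276 ................++###########oo#####################
277 ................++####o######oo#####################
278 ...............o++##########ooo#####################
279 ...............o++#######oooooo#####################
280 ...............o++###ooooooo..o#####################
281 ...............o++oo#ooooooooo######################
282 ...............o++oooooooooooo++####################
283 ...............o++oooooooooooo+++###################
284 ...............o++oooooooooooo++++#################o
285 ................o+ooooooooo+++++++#############ooo..
286 .................oooooooooooo+++++###########oo.....
287 ..................ooooooooooo+++++#########o........
288 ....................ooooooooo+++++#########o........
289 ...................o.oooooooo+++++#########o........
290 ...................oo.ooooooo+++++#########.........
291 ...................ooo..ooooo+++++########o........
[... 901 characters left out ...]
............
308 ....................................................
309 ....................................................
310 ....................................................
311 ....................................................
312 ....................................................
313 ....................................................
314 ....................................................
315 ....................................................
316 ....................................................
317 ....................................................
318 ....................................................
319 ....................................................
380
```

```bash
H="python3 -m handwheel"
$H '.0016 .0382 0 0;.0016 .0382 0 0;.0016 .0382 0 0;.0016 .0382 0 0;.0016 .0382 0 0' >/dev/null
$H '.0016 .0382 0 0;.0016 .0382 0 0;.0016 .0382 0 0;.0016 .0382 0 0;0 0 0 0' >/dev/null
$H '0 0 .02 0;0 0 0 0;0 0 0 0' >/dev/null
cat >> h.py <<'E'
def cls(f,u,v,w,h,n='side'):
    shot(n,f); im=cv2.imread(f'pics/{f}.png'); a=cv2.imread(f'pics/{n}0.png')
    hsv=cv2.cvtColor(im,cv2.COLOR_BGR2HSV).astype(int); df=np.abs(im.astype(int)-a).max(2)>25
    print('col0',u)
    for r in range(v,v+h):
        print(r,''.join('.' if not df[r,c] else ('o' if hsv[r,c,1]>80 and (hsv[r,c,0]<20 or hsv[r,c,0]>170) else ('#' if hsv[r,c,2]<90 else '+')) for c in range(u,u+w)))
E
python3 - <<'E'
from h import *
to(.5193,.0600,.08)
p=readout.get_state()['position']; foot=p+[0,0,.009-.0262]
q=proj('side0',foot); print('foot pred',q)
cls('side9',int(q[0])-22,int(q[1])-22,44,32)
E
```

```text
t 9.2 pos [0.5148 0.0619 0.0939] delta [-0.0049 -0.0008  0.0139] dist 0.0147 y-angle 76.56 tilt -0.99999 F [ 0.0963 -0.4701 -0.4513] w 0.0275 g 39.81581211090088
foot pred [306.5881 216.6962]
col0 284
194 ...............o######################o.....
195 ...............o#################ooooo......
196 ...............o####o#+++#######oo..........
197 ...............o###ooo+++#######o...........
198 ...............o#ooooo+++#######o...........
199 ...............o#ooooo+++#######o...........
200 ...............o+ooooo+++#######o...........
201 ................oooooo+++#######o...........
202 .................ooooo+++#######o...........
203 ..................oooo+++#######o...........
204 .................oo.oo+++#######o...........
205 .................ooooo+++#######o...........
206 .................ooooo+++#######o...........
207 .................ooooo+++#######+...........
208 .................ooooo+++#####++o...........
209 ..................oooo++++++++o.............
210 ....................ooo++++oo...............
211 ....................o+++++o.................
212 ....................o+++++o.................
213 ....................o+++++o.................
214 ....................o+++++o.................
215 ....................o+++++o.................
216 ....................o+++++o.................
217 .....................o+++o..................
218 ......................ooo...................
219 ............................................
220 ............................................
221 ............................................
222 ............................................
223 ............................................
224 ............................................
225 ............................................
```

```bash
H="python3 -m handwheel"
g(){ grep -E 'clock|posi|contact|width|gripper' | tr '\n' ' '; echo; }
$H '-.0049 -.0008 .02 0;0 0 .005 0;0 0 0 0;0 0 0 0'|g
$H '0 0 .003 0;0 0 .003 0;0 0 .003 0;0 0 0 0'|g
python3 - <<'E'
from h import *
to(.5193,.0600,.0382)
E
```

```text
clock: 9.58 position: [0.521, 0.0596, 0.0705] contact_force: [0.5, 0.6, -0.1] width: 0.0284 gripper_force: 39.8 
clock: 9.92 position: [0.5209, 0.0601, 0.061] contact_force: [-0.2, 0.5, -0.5] width: 0.0282 gripper_force: 39.8 
t 9.92 pos [0.5209 0.0601 0.061 ] delta [ 0.0015 -0.0005  0.0228] dist 0.0228 y-angle 76.55 tilt -1.0 F [-0.2162  0.4992 -0.5008] w 0.0282 g 39.81485724449158
```

```bash
H="python3 -m handwheel"
g(){ grep -E 'clock|posi|contact' | tr '\n' ' '; echo; }
$H '.0012 -.0003 0 0;0 0 .003 0;0 0 .003 0;0 0 0 0'|g
$H '0 0 .003 0;0 0 .003 0;0 0 0 0'|g
$H '0 0 .003 0;0 0 .002 0;0 0 0 0'|g
```

```text
clock: 10.25 position: [0.5196, 0.0602, 0.0547] contact_force: [0.2, -0.8, 0.2] 
clock: 10.5 position: [0.5196, 0.0601, 0.0486] contact_force: [-1.0, 0.5, -1.5] 
clock: 10.75 position: [0.5197, 0.0601, 0.0438] contact_force: [-0.1, -0.2, -1.3]
```

```bash
H="python3 -m handwheel"
g(){ grep -E 'clock|posi|contact' | tr '\n' ' '; echo; }
$H '0 0 .003 0;0 0 .001 0;0 0 0 0'|g
$H '0 0 .001 0;0 0 0 0'|g
$H '0 0 .001 0;0 0 0 0'|g
$H '0 0 .001 0;0 0 0 0'|g
```

```text
clock: 11.0 position: [0.5198, 0.0601, 0.04] contact_force: [-0.3, 0.5, -0.4] 
clock: 11.17 position: [0.52, 0.0601, 0.0392] contact_force: [0.0, -0.5, -0.5] 
clock: 11.33 position: [0.5201, 0.0601, 0.0383] contact_force: [0.2, 0.6, -1.4] 
clock: 11.5 position: [0.5201, 0.0601, 0.0381] contact_force: [-2.0, -0.5, 5.7]
```

```bash
H="python3 -m handwheel"
g(){ grep -E 'clock|posi|contact|width' | tr '\n' ' '; echo; }
$H '0 0 0 0;0 0 0 0;0 0 0 0;0 0 -.02 0;0 0 -.03 0' 0.05 20|g
$H '0 0 -.02 0;-.0074 -.0385 0 0;-.0074 -.0385 0 0;-.0074 -.0385 0 0;-.0074 -.0385 0 0' |g
$H '-.0074 -.0385 0 0;-.0074 -.0385 0 0;-.0074 -.0385 0 0;-.0074 -.0385 0 0;-.0074 -.0385 0 0' |g
$H '0 0 .02 0;0 0 0 0;0 0 0 0'|g
python3 - <<'E'
from h import *
to(.5041,-.2921,.025)
E
```

```text
clock: 11.92 position: [0.5173, 0.0601, 0.085] contact_force: [0.6, -0.4, 0.0] width: 0.0499 
clock: 12.33 position: [0.5128, -0.0978, 0.1074] contact_force: [0.4, -0.4, -0.7] width: 0.0501 
clock: 12.75 position: [0.5037, -0.2943, 0.1071] contact_force: [0.2, -0.2, 0.3] width: 0.0497 
clock: 13.0 position: [0.5029, -0.2917, 0.0859] contact_force: [0.1, -0.2, 1.4] width: 0.0505 
t 13.0 pos [ 0.5029 -0.2917  0.0859] delta [-0.0015 -0.0002  0.0609] dist 0.061 y-angle 76.48 tilt -0.99999 F [ 0.126  -0.1771  1.4163] w 0.0505 g 0.0
```

```bash
H="python3 -m handwheel"
g(){ grep -E 'clock|posi|contact|width|gripper' | tr '\n' ' '; echo; }
$H '-.0012 -.0002 .03 0;0 0 .022 0;0 0 .008 0;0 0 0 0;0 0 0 0'|g
$H '0 0 0 0;0 0 0 0;0 0 0 0;0 0 0 0' 0.02 40|g
$H '0 0 -.01 0;0 0 -.02 0;0 0 -.03 0;0 0 -.02 0;0 0 0 0' |g
python3 - <<'E'
from h import *
to(.5678,.0850,.1)
for f in('side10','top10'):
    shot(f[:-2],f); im=cv2.imread(f'pics/{f}.png'); h=cv2.cvtColor(im,cv2.COLOR_BGR2HSV)
    m=(h[...,0]>17)&(h[...,0]<32)&(h[...,1]>110)&(h[...,2]>150)
    c=proj(f,[.5195,.060,.063]);u,v=c.astype(int);print(f,c)
    ys,xs=np.nonzero(m[v-10:v+11,u-10:u+11]); print(len(xs),xs.mean()+u-10 if len(xs) else '',ys.mean()+v-10 if len(xs) else '')
    print(h[v-5:v+6:1,u-4:u+5,0],'\n',im[v-5:v+6:1,u-4:u+5,1])
E
```

```text
clock: 13.42 position: [0.5058, -0.2921, 0.0279] contact_force: [0.2, -0.2, 1.0] width: 0.0499 gripper_force: 0.0 
clock: 13.75 position: [0.5066, -0.2933, 0.0292] contact_force: [-0.4, 1.5, 6.8] width: 0.0278 gripper_force: 39.4 
clock: 14.17 position: [0.5081, -0.2951, 0.1128] contact_force: [0.5, -0.6, -0.3] width: 0.0279 gripper_force: 39.6 
t 14.17 pos [ 0.5081 -0.2951  0.1128] delta [0.0305 0.3836 0.0109] dist 0.3849 y-angle 76.55 tilt -0.99995 F [ 0.5118 -0.5678 -0.3152] w 0.0279 g 39.558135867118835
side10 [308.8184 221.5399]
3 309.6666666666667 221.66666666666666
[[13 13 13 13 13 13 13 13 13]
 [13 14 13 13 13 13 13 13 13]
 [14 13 13 13 13 13 12 12 13]
 [13 13 12 11 11 11 11 11 12]
 [12 11 11 11 11 13 13 12 11]
 [11 11 11 11 14 17 18 14 11]
 [11 11 11 12 14 18 18 13 11]
 [11 11 11 11 11 11 11 11 11]
 [10 11 11 11 11 11 11 11 11]
 [10 10 11 11 11 11 11 11 11]
 [11 10 10 10 10 10 10 11 10]] 
 [[140 140 139 137 136 134 134 135 137]
 [141 141 138 136 134 134 135 137 137]
 [141 137 130 128 128 127 119 123 130]
 [135 125  99  84  85  86  87  86  90]
 [111  85  86  86  90 101 102  9
[... 334 characters left out ...]
10 11 10 11 11  9 10 10 11]
 [10 10 10 13 12 11 11 10 10]
 [ 9 11 13 16 15 15 11 10 10]
 [11 11 14 17 17 15 12  9 10]
 [ 9 10 13 15 16 16 12 10 10]
 [ 9 10 12 13 13 12 10  9 10]
 [11 10 10 11 10 10 10 10 10]
 [10  9 10 10 10 10 11  9 11]
 [11 10  9  9 12  9 10 11 10]] 
 [[ 99  85  78  73  77  80  80  85  86]
 [ 82  76  75  70  74  71  71  74  70]
 [ 74  76  76  74  80  75  73  72  72]
 [ 71  78  80  86  94  80  75  74  66]
 [ 74  80  93 121 126 106  80  67  64]
 [ 77  82 106 144 151 124  84  71  70]
 [ 74  79  95 129 141 113  82  73  70]
 [ 76  76  83  98  97  88  75  73  65]
 [ 76  79  75  77  74  75  71  74  65]
 [ 71  77  78  73  75  74  71  66  72]
 [ 81  71  74  70  78  67  67  73  76]]
```

```bash
H="python3 -m handwheel"
$H '.0028 .0383 0 0;.0028 .0383 0 0;.0028 .0383 0 0;.0028 .0383 0 0;.0028 .0383 0 0' >/dev/null
$H '.0028 .0383 0 0;.0028 .0383 0 0;.0028 .0383 0 0;.0028 .0383 0 0;.0028 .0373 0 0' >/dev/null
$H '0 0 .015 0;0 0 0 0;0 0 0 0;0 0 0 0' >/dev/null
python3 - <<'E'
from h import *
print(tri(('side10',309.5,221.5),('top10',317.6,254.2)))
to(.5702,.0845,.08)
p=readout.get_state()['position']; foot=p+[-.0024,.001,.009-.0292]
q=proj('side0',foot); print('foot pred',q)
cls('side11',int(q[0])-22,int(q[1])-20,44,28)
E
```

```text
[0.5203 0.0604 0.0625]
t 15.43 pos [0.5662 0.0843 0.0917] delta [-0.0038  0.0011  0.0117] dist 0.0123 y-angle 76.5 tilt -1.0 F [-0.4398 -0.2573  1.2787] w 0.0281 g 39.688825607299805
foot pred [317.2182 206.7876]
col0 295
186 ................o+#####++++######o..........
187 ................o+#####++++######o..........
188 ................o+ooooo++++######o..........
189 ................o+oooooo++#######...........
190 ................oooooooo++#######...........
191 .................oooooo+++######+o..........
192 .................oooooo+++#######o..........
193 ..................ooooo+++#######o..........
194 .................oooooo+++######oo..........
195 .................oo...o+++######oo..........
196 .................oo..oo+++######o...........
197 .................ooo.o.++++###+++...........
198 .................ooo...o+++++++oo...........
199 ..................ooo...o+++o...............
200 ............................................
201 ....................o+oooo..................
202 ....................++++++o.................
203 ....................++++++o.................
204 ....................++++++o.................
205 ....................++++++o.................
206 ....................o+++++..................
207 ....................o+++++..................
208 ......................ooo...................
209 ............................................
210 ............................................
211 ............................................
212 ............................................
213 ............................................
```

```bash
H="python3 -m handwheel"
g(){ grep -E 'clock|posi|contact' | tr '\n' ' '; echo; }
$H '-.0028 .0015 .012 0;0 0 .008 0;0 0 0 0;0 0 0 0;0 0 0 0'|g
python3 - <<'E'
from h import *
to(.5698,.0850,.0412)
E
```

```text
clock: 15.9 position: [0.57, 0.0857, 0.0721] contact_force: [-0.3, 0.4, -0.2] 
t 15.9 pos [0.57   0.0857 0.0721] delta [ 0.     -0.0007  0.0309] dist 0.0309 y-angle 76.51 tilt -1.0 F [-0.3477  0.4302 -0.1866] w 0.0281 g 39.68814432621002
```

```bash
H="python3 -m handwheel"
g(){ grep -E 'clock|posi|contact' | tr '\n' ' '; echo; }
$H '0 -.0005 .004 0;0 0 .003 0;0 0 .003 0;0 0 0 0'|g
$H '0 0 .003 0;0 0 .002 0;0 0 0 0'|g
$H '0 0 .003 0;0 0 .003 0;0 0 0 0'|g
```

```text
clock: 16.23 position: [0.5696, 0.0855, 0.0617] contact_force: [0.4, 1.1, -1.2] 
clock: 16.48 position: [0.5698, 0.0855, 0.0569] contact_force: [1.0, -0.1, -0.9] 
clock: 16.73 position: [0.5697, 0.0854, 0.0507] contact_force: [0.2, -0.5, -1.0]
```

```bash
H="python3 -m handwheel"
g(){ grep -E 'clock|posi|contact' | tr '\n' ' '; echo; }
$H '0 0 .003 0;0 0 .003 0;0 0 0 0'|g
$H '0 0 .002 0;0 0 .001 0;0 0 0 0'|g
$H '0 0 .001 0;0 0 0 0'|g
$H '0 0 .001 0;0 0 0 0'|g
```

```text
clock: 16.98 position: [0.5698, 0.0854, 0.0447] contact_force: [0.3, -1.2, -0.7] 
clock: 17.23 position: [0.5699, 0.0854, 0.0421] contact_force: [1.1, -1.0, -0.8] 
clock: 17.4 position: [0.57, 0.0855, 0.0413] contact_force: [0.8, -1.5, 0.5] 
clock: 17.57 position: [0.5701, 0.0855, 0.0412] contact_force: [-0.4, -1.8, 5.3]
```

```bash
H="python3 -m handwheel"
g(){ grep -E 'clock|posi|contact|width' | tr '\n' ' '; echo; }
$H '0 0 0 0;0 0 0 0;0 0 0 0;0 0 -.02 0;0 0 -.03 0' 0.05 20|g
$H '0 0 -.03 0;0 0 -.04 0;0 0 -.02 0;0 0 0 0' |g
python3 - <<'E'
from h import *
print('orange',tri(('top0',210.3,236.6),('side0',261.4,148.4)),'red',tri(('top0',150,261),('side0',218,141)))
im=cv2.cvtColor(cv2.imread('pics/top0.png'),cv2.COLOR_BGR2GRAY)
b=cv2.resize(im[262:294,175:207],None,fx=8,fy=8,interpolation=cv2.INTER_CUBIC)
_,m=cv2.threshold(b,185,255,0); cs,_=cv2.findContours(m,cv2.RETR_EXTERNAL,cv2.CHAIN_APPROX_NONE)
c=max(cs,key=cv2.contourArea); r=cv2.minAreaRect(c); print(r); bx=(cv2.boxPoints(r)/8)-.4+[175,262]
q=np.array([plane('top0',*p,.143)[:2] for p in bx]); print(q.mean(0))
for i in range(4): d=q[(i+1)%4]-q[i];print(np.hypot(*d),np.degrees(np.arctan2(d[1],d[0]))%90)
for f in('side12','top12'):
    shot(f[:-2],f); im=cv2.imread(f'pics/{f}.png').astype(int)
    for P in([.5203,.0604,.063],[.5684,.0853,.063]):
        c=proj(f,P);u,v=c.astype(int); w=np.clip(im[v-4:v+6,u-4:u+6,1]-95,0,None).astype(float)*(im[v-4:v+6,u-4:u+6,0]<110)
        print(f,c,(w.sum(0)@np.arange(u-4,u+6))/w.sum(),(w.sum(1)@np.arange(v-4,v+6))/w.sum())
to(.464,.319,.17)
E
```

```text
clock: 17.98 position: [0.567, 0.0856, 0.0876] contact_force: [-0.6, -0.0, 0.0] width: 0.05 
clock: 18.32 position: [0.5732, 0.0858, 0.1858] contact_force: [1.0, -0.4, 0.9] width: 0.05 
orange [0.5468 0.2798 0.1481] red [0.497  0.4044 0.1364]
((118.07095336914062, 123.13484954833984), (89.10301971435547, 88.20353698730469), 72.55281066894531)
[0.4635 0.321 ]
0.022256905652082264 18.177887171148598
0.022858425600792397 19.63324686652774
0.022200679937957796 18.12714718829821
0.022840270135865925 19.7755205280336
side12 [308.9906 221.3341] 308.10655737704917 218.70673952641167
side12 [318.7291 209.26  ] 318.82274247491637 209.25083612040135
top12 [317.8849 253.7506] 317.544474393531 253.9433962264151
top12 [306.9698 232.1691] 306.461038961039 233.08116883116884
t 18.42 pos [0.5701 0.0856 0.1809] delta [0.1575 0.2023 0.0108] dist 0.2566 y-angle 76.55 tilt -1.0 F [ 0.1938 -0.3538 -1.0045] w 0.0498 g 0.0
```

```bash
H="python3 -m handwheel"
g(){ grep -E 'clock|posi|contact|width' | tr '\n' ' '; echo; }
$H '.0225 .0289 0 0;.0225 .0289 0 0;.0225 .0289 0 0;.0225 .0289 0 0;.0225 .0289 0 0' >/dev/null
$H '.0225 .0289 0 0;.0225 .0289 0 0;0 0 0 -.113;0 0 0 -.113;0 0 0 -.113' |g
$H '0 0 0 -.113;0 0 0 -.113;0 0 0 0;0 0 0 0' |g
python3 - <<'E'
from h import *
to(.464,.319,.086)
print(readout.get_state()['qpos'])
E
```

```text
clock: 19.25 position: [0.4618, 0.3192, 0.1778] contact_force: [-0.1, -0.4, -1.3] width: 0.0502 
clock: 19.58 position: [0.4628, 0.3184, 0.1785] contact_force: [0.4, -0.3, -0.1] width: 0.0502 
t 19.58 pos [0.4628 0.3184 0.1785] delta [-0.0017  0.0002  0.0925] dist 0.0925 y-angle 108.76 tilt -0.99999 F [ 0.4219 -0.3222 -0.0516] w 0.0502 g 0.0
[ 0.4787  0.2839  1.5978  0.0002  1.2635 -1.4195]
```

```bash
H="python3 -m handwheel"
g(){ grep -E 'clock|posi|contact|width|gripper' | tr '\n' ' '; echo; }
$H '-.001 0 .03 0;0 0 .01 0;0 0 .01 0;0 0 0 0'|g
$H '0 0 .015 0;0 0 .015 0;0 0 .01 0;0 0 0 0;0 0 0 0'|g
python3 - <<'E'
from h import *
to(.464,.319,.086)
E
```

```text
clock: 19.92 position: [0.463, 0.3182, 0.1276] contact_force: [-0.2, -0.1, 0.1] width: 0.0501 gripper_force: 0.0 
clock: 20.33 position: [0.4647, 0.3192, 0.0903] contact_force: [0.5, 0.7, 0.4] width: 0.05 gripper_force: 0.0 
t 20.33 pos [0.4647 0.3192 0.0903] delta [0.0008 0.0001 0.0043] dist 0.0044 y-angle 108.9 tilt -1.0 F [0.5244 0.6977 0.3922] w 0.05 g 0.0
```

```bash
H="python3 -m handwheel"
g(){ grep -E 'clock|posi|contact|width|gripper' | tr '\n' ' '; echo; }
$H '0 0 .003 0;0 0 0 0;0 0 0 0'|g
$H '0 0 0 0;0 0 0 0;0 0 0 0;0 0 0 0;0 0 0 0' 0.012 60|g
$H '0 0 -.005 0;0 0 -.01 0;0 0 -.02 0;0 0 -.03 0;0 0 0 0'|g
python3 - <<'E'
from h import *
to(.5203,.0604,.2)
E
```

```text
clock: 20.58 position: [0.4651, 0.3194, 0.0879] contact_force: [-0.3, 0.2, -0.4] width: 0.0497 gripper_force: 0.0 
clock: 21.0 position: [0.4651, 0.3196, 0.0879] contact_force: [-0.3, 1.5, 3.5] width: 0.0218 gripper_force: 58.9 
clock: 21.42 position: [0.468, 0.3209, 0.158] contact_force: [0.7, -0.1, -0.4] width: 0.0212 gripper_force: 59.5 
t 21.42 pos [0.468  0.3209 0.158 ] delta [ 0.0346 -0.2633 -0.0428] dist 0.269 y-angle 108.93 tilt -0.99995 F [ 0.723  -0.1423 -0.3956] w 0.0212 g 59.536927342414856
```

```bash
H="python3 -m handwheel"
g(){ grep -E 'clock|posi|contact|width|gripper' | tr '\n' ' '; echo; }
$H '0 0 -.025 0;0 0 -.022 0;0 0 0 0;.0048 -.0376 0 0;.0048 -.0376 0 0' >/dev/null
$H '.0048 -.0376 0 0;.0048 -.0376 0 0;.0048 -.0376 0 0;.0048 -.0376 0 0;.0048 -.0376 0 0' >/dev/null
$H '0 0 .02 0;0 0 .01 0;0 0 0 0;0 0 0 0;0 0 0 0'|g
python3 - <<'E'
from h import *
to(.5203,.0604,.15)
M=rot();p=readout.get_state()['position']; ft=p+M@[.0012,0,.0769]
q=proj('side0',ft); print('foot pred',ft,q)
cls('side13',int(q[0])-22,int(q[1])-32,44,48)
q=proj('side0',[.5203,.0604,.063]);print('dot pred',q)
E
```

```text
clock: 22.67 position: [0.5181, 0.0605, 0.1693] contact_force: [0.6, -0.7, -1.0] width: 0.0215 gripper_force: 59.7 
t 22.67 pos [0.5181 0.0605 0.1693] delta [-0.0021 -0.0008  0.0193] dist 0.0195 y-angle 109.02 tilt -1.0 F [ 0.61   -0.6696 -0.9965] w 0.0215 g 59.74417448043823
foot pred [0.5169 0.0601 0.0924] [307.838 210.646]
col0 285
178 ................++++++++++++++++............
179 ................++++++++++++++++............
180 ................#+++++++++++++##............
181 ................o###+++++++++##o............
182 .................##############.............
183 ..................############..............
184 ....................++#+++++o...............
185 ...................o++++++++o...............
186 ...................o++++++++o...............
187 ...................o++++++++o...............
188 ...................o++++++++o...............
189 ...................o++++++++o...............
190 ...................o++++++++o...............
191 ....................++++++++................
192 ....................++++++++................
193 ...................o++++
[... 917 characters left out ...]
.............oo...ooooooooooooo...
213 ............................ooooooooooooo...
214 ............................ooooooooooooo...
215 ............................ooooooooooooo...
216 ............................ooooooooooooo...
217 ............................oooooooooooo....
218 .............................ooooooooooo....
219 .....................oooooooo..ooooooo......
220 ...................oooooooooooo.............
221 ..................oooooo..oooooo............
222 ..................oooooo..oooooo............
223 ..................oooooooooooooo............
224 ..................oooooooooooooo............
225 ..................oooooooooooooo............
dot pred [308.9906 221.3341]
```

```bash
H="python3 -m handwheel"
g(){ grep -E 'clock|posi|contact|width|gripper' | tr '\n' ' '; echo; }
$H '-.0022 -.0003 .01 0;0 0 .008 0;0 0 0 0;0 0 0 0;0 0 0 0'|g
$H '0 0 0 0;0 0 0 0;0 0 0 0'|g
python3 - <<'E'
from h import *
to(.5207,.0608,.13)
M=rot();p=readout.get_state()['position']; ft=p+M@[.0012,0,.0769]
q=proj('side0',ft); print('foot pred',ft,q)
cls('side14',297,205,26,22)
E
```

```text
clock: 23.13 position: [0.5204, 0.0599, 0.1511] contact_force: [0.3, 0.5, -2.3] width: 0.0213 gripper_force: 59.8 
clock: 23.38 position: [0.5207, 0.0597, 0.1516] contact_force: [-0.8, -0.5, -1.4] width: 0.0215 gripper_force: 59.8 
t 23.38 pos [0.5207 0.0597 0.1516] delta [-0.0004  0.001   0.0216] dist 0.0216 y-angle 108.91 tilt -1.0 F [-0.7752 -0.5076 -1.35  ] w 0.0215 g 59.79506850242615
foot pred [0.5196 0.0593 0.0747] [309.0315 217.2298]
col0 297
205 .........++++++++o........
206 .........++++++++o........
207 .........++++++++o.ooooooo
208 .........++++++++o...ooooo
209 .........o+++++++ooooooo.o
210 ...........o+++ooooooo.ooo
211 ............++o.oooooooooo
212 ............++o.oooooooooo
213 ............++o.oooooooooo
214 ...........o++o.oooooooooo
215 ..........o++++ooooooooooo
216 ..........o+++++oooooooooo
217 ..........o+++++oooooooooo
218 ...........++++o.ooooooooo
219 .........oooooooo..ooooooo
220 .......oooooooooooo.......
221 ......oooooo..oooooo......
222 ......oooooo..oooooo......
223 ......oooooooooooooo......
224 ......oooooooooooooo......
225 ......oooooooooooooo......
226 ......oooooooooooooo......
```

```bash
H="python3 -m handwheel"
g(){ grep -E 'clock|posi|contact' | tr '\n' ' '; echo; }
$H '-.001 -.0003 .004 0;0 0 .004 0;0 0 0 0;0 0 0 0'|g
$H '0 0 .002 0;0 0 0 0;0 0 0 0'|g
$H '0 0 .001 0;0 0 0 0'|g
$H '0 0 .001 0;0 0 0 0'|g
$H '0 0 .001 0;0 0 0 0'|g
$H '0 0 .001 0;0 0 0 0'|g
```

```text
clock: 23.77 position: [0.5211, 0.0598, 0.1428] contact_force: [0.6, -0.5, -1.8] 
clock: 24.02 position: [0.5215, 0.0598, 0.1412] contact_force: [-0.3, 0.2, -1.3] 
clock: 24.18 position: [0.5215, 0.0598, 0.1402] contact_force: [0.7, 0.3, -1.8] 
clock: 24.35 position: [0.5217, 0.0598, 0.1394] contact_force: [0.4, -0.5, 0.2] 
clock: 24.52 position: [0.5217, 0.0598, 0.1384] contact_force: [-0.0, 0.5, -0.1] 
clock: 24.68 position: [0.5217, 0.0598, 0.1373] contact_force: [-0.0, 0.0, 0.8]
```

```bash
H="python3 -m handwheel"
g(){ grep -E 'clock|posi|contact' | tr '\n' ' '; echo; }
$H '0 0 .002 0;0 0 .002 0;0 0 0 0;0 0 0 0'|g
$H '0 0 0 0;0 0 0 0'|g
$H '0 0 0 0'|g
$H '0 0 0 0'|g
python3 - <<'E'
from h import *
shot('side','side15');shot('top','top15')
a=cv2.imread('pics/side15.png')[180:240,270:350]; b=cv2.imread('pics/top15.png')[215:275,285:335]
cv2.imwrite('pics/v6.png',np.hstack([cv2.resize(a,(640,480),interpolation=cv2.INTER_CUBIC)]))
M=rot();p=readout.get_state()['position']; print(p,p+M@[.0012,0,.07])
E
```

```text
clock: 25.02 position: [0.5217, 0.0598, 0.1334] contact_force: [-0.2, 0.1, 2.8] 
clock: 25.18 position: [0.5217, 0.0598, 0.1334] contact_force: [-0.5, 0.5, 2.5] 
clock: 25.27 position: [0.5217, 0.0598, 0.1334] contact_force: [-0.1, -0.3, 2.8] 
clock: 25.35 position: [0.5217, 0.0598, 0.1334] contact_force: [0.3, 0.4, 2.1] 
[0.5217 0.0598 0.1334] [0.5206 0.0594 0.0634]
```

View pics/v6.png

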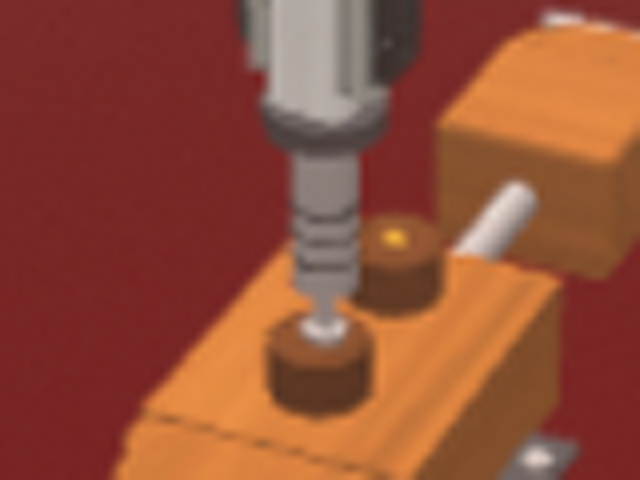

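The picture shows both heads seated on the stretcher, and the gauge upright with its disc at (324,328) covering the toe plug's dot (expected near (320,336)). The spring force is about 4 N, which is roughly 7 mm of travel. Handing in.

```bash
python3 -c "from rig import ticket; print(ticket.sign_off())"
```

```text
the job is handed in; nothing more can be done
None
```

I handed the job in at about 25 s on the robot's clock: both broad plugs are home in the stretcher, and the gauge is held upright on the toe plug's brass dot with its tip pushed in about 7 mm (about 4 N); the sign-off returned no verdict.

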